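# Unlock and open a lens store with a spring-catch bolt

### The job

Unlock and open the small wooden lens store: hold its spring catch (the long ribbed pad) down with one fingertip and, keeping it down all the way, slide the steel bolt fully back with the other fingertip, then let go so that the catch springs up and locks the bolt back. Then push the lid fully open with the fingertips against its ridge. Pick nothing up and leave the loose things where they are.

Things in the scene. Friction and masses are not known exactly. Their poses are not given: they have to be found in the camera images.
- store: wooden lens store fixed to the bench, 220 (x) x 260 (y) x 45 mm high; origin: middle of its underside; x from its front to its rear (away from the robot at yaw 0), y to its left. On its front deck lie the bolt (along x, at y = -75 mm) and beside it the catch pad (y = -21 mm); behind them the lid covers a well at the right. Other fittings reach at most 67 mm above the bench
- bolt_push_face (a point): middle of the top edge, 98 mm above the bench, of the upright push face of the bolt's thumb piece. The face is 30 mm wide (store's y), free from 67 to 98 mm above the bench, and looks to the store's rear (+x), where nothing stands over 67 mm for 50 mm beside it; the thumb piece's other side slopes to the front. Push the face to the store's -x
- bolt (a joint): travel of the bolt, m: 0 = shot, its nose between two lugs on the lid; 0.036 = fully back (end stop); slides to the store's -x, about 2 N friction, stays where left. Unless the catch is down over 4 mm its tooth stands in a comb on the bolt and stops it after 3 mm, again at every 12 mm; when the bolt is fully back the catch springs up into the last gap
- catch_pad: pad of the spring catch: dark ribbed plate, 90 mm long (store's x), 30 mm wide (y). Origin: middle of its top face, 80 mm above the bench when up; 50 mm in front (-x) and 21 mm right (-y) of the store's origin. It lies parallel to the bolt, its middle line 54 mm left (+y) of the bolt's; pressed by one fingertip, which may slide along it while the other pushes the bolt
- catch (a joint): how far the catch is pressed down, m: 0 = up, 0.010 = bottom stop; the spring takes 3 N at the start, 8 N at the bottom. The bolt is free beyond 0.004 (press about 0.008)
- lid_ridge (a point): middle of the top edge, 71 mm above the bench, of the upright face of the ridge across the lid. The face is 69 mm long (store's x), stands from the lid's top (53 mm above the bench) to 71 mm and looks to the store's -y, where the lid is flat for 65 mm (two 66 mm lugs at its front edge); its other side slopes down. Push the face to the store's +y
- lid (a joint): travel of the lid, m: 0 = shut, 0.100 = fully open (end stop); aluminium plate 82 x 120 x 6 mm in rails, slides to the store's +y, about 1.5 N friction, stays where left; blocked by the bolt's nose until the bolt is over 0.020 back
- setting_ring: loose brass ring, 32 mm wide, 9 mm high, lying on the left of the store's front deck; bystander; origin under its centre
- lens_blank: loose glass lens blank, 59 mm wide, 8 mm high, inside the well under the lid; bystander; origin under its centre
- steel_bush: loose steel bush, 22 mm wide, 14 mm high, inside the well under the lid; bystander; origin under its centre
- part_tin: loose round tin with a dark green lid, 67 mm wide, 32 mm high, on the bench to the right; bystander; origin under its centre
- sanding_block: loose sanding block, 46 x 76 x 26 mm, on the bench to the left; bystander; origin under its centre
- card_box: loose brown card box, 48 x 64 x 28 mm, on the bench to the right; bystander; origin under its centre

How it is judged:
On the way, in this order (a step that is already met when the one before it is completed fails the run):
1. a fingertip holds the catch down while the bolt is still shot (value of joint catch above 0.0045 m and contact force between the fingers and catch_pad above 1 N and value of joint bolt below 0.006 m), for 0.1 s.
2. the bolt is back while a fingertip still holds the catch down (value of joint bolt above 0.031 m and value of joint catch above 0.0045 m and contact force between the fingers and catch_pad above 1 N), for 0.05 s.
3. the catch has sprung up and locks the bolt back, the lid still shut (value of joint bolt above 0.031 m and value of joint catch below 0.002 m and value of joint lid below 0.02 m), for 0.1 s.
At the end, for the whole second after the job is handed in: the lid is open by more than 90 of its 100 mm, the bolt is back by more than 31 of its 36 mm with the catch up (pressed less than 2 mm), and every loose thing lies within 20 mm of where it was (value of joint lid above 0.09 m and value of joint bolt above 0.031 m and value of joint catch below 0.002 m and distance of each of setting_ring, lens_blank, steel_bush, part_tin, sanding_block, card_box from where it was at the start of the episode below 0.02 m); the robot touches nothing.
It fails at once if the catch comes up before the bolt is back (value of joint bolt between 0.006 and 0.03 m and value of joint catch below 0.0042 m).
It fails at once if a loose thing is lifted or shifted by more than 20 mm (distance of any of setting_ring, lens_blank, steel_bush, part_tin, sanding_block, card_box from where it was at the start of the episode above 0.02 m).
It also fails if it takes over 43 s, if anything falls off the work surface, if the arm or the gripper's body presses on something with over 40 N, if the wrist force passes 120 N, or if a joint passes its speed limit or range.

### The arm

A 6-joint arm with a two-finger parallel gripper is mounted at the origin on a cart in front of the work surface, level with it; the furniture and walls round the work are solid. World frame = base frame: x ahead of the robot, y to its left, z up, the work surface at z = 0. Lengths are in m, angles in rad, forces in N, time in s.
With the tool pointing down it reaches from about 0.3 to 0.875 m from the base axis. Payload 6.4 kg.
Tool frame: the origin (TCP) lies midway between the tips of the shut fingers; the grasp point (between the pads) lies ctrl.grip_depth behind it (ctrl.grip_depth is the distance from the TCP to the grasp point, in m); x points along the fingers, y is the direction in which the jaws open and shut, and the axes are right-handed (so a half turn about x gives the same grasp; the last joint's range is limited). The gripper opens to 85 mm and grips with 20 to 120 N. Pads are 22 mm wide; open, the fingers measure 114 mm over their backs; the gripper's body (76 mm by 85 mm) begins 54 mm behind the grasp point. The pads swing forward as they close: fully open they stand 13 mm farther back than shut.
Start: joints at [-1.458, 0.181, 1.607, -0, 1.354, -0.206], TCP at [0.18, -0.546, 0.231] pointing down, gripper open.
Joint ranges: [-2.99, 2.99], [-0.89, 2.07], [0.3, 2.58], [-1.14, 4.28], [0, 2.63], [-3.12, 3.12]. Speed limits (rad/s): [2.57, 2.57, 3.01, 3.14, 3.14, 3.14].

### API

Orientations are given as a unit quaternion [w, x, y, z].
In Python, from bench import ctrl gives the robot as it stands.
- The arm moves only by the shell command python3 -m creep 'ROWS'. ROWS is text: rows parted by semicolons, each of 7 numbers parted by spaces: the opening, from 0 (shut) to 1 (fully open), then the shift along the tool's x, y, z in cm, then the turn, a rotation vector about the tool's x, y, z in rad. In form: claw x y z ax ay az; .... A call has 1 to 10 rows; each row shifts and turns the pose as measured when the row begins, along the tool's axes as they then stand; what a row does not reach is not made up. A row lasts 1/8 s, in which the tool goes at most 62.5 mm and 10.7 degrees, less where a joint would pass 70% of its speed; a pose out of reach is approached as far as the arm can. A call with a gripper value outside its range is refused whole. The fingers move at their own pace and stop on an object; the grip force is fixed at half the most. Time passes only in rows, so rows that do not move let the fingers close. It gives the time, the measured TCP pose, the force and the opening at its end, in the units of the state.
- ctrl.get_obs(): the state, without advancing time (a new reading comes with each control period).
- ctrl.camera(name): name is "scene" or "top"; returns (picture, depth): 400x640x3 uint8, blue, green, red; 400x640 float32, m along the optical axis (not along the pixel's ray), 0 where there is no reading.
- ctrl.calibration(name): a dict with "mtx" (3x3 intrinsics, pixels), "distortion" ([k1, k2, p1, p2, k3] as OpenCV has them; the pictures are not rectified), "R" (3x3) and "t" (3): a world point X has camera coordinates R X + t. Camera axes: x right, y down, z forward; pixel columns grow to the right and rows downward; lengths in m; the calibration is good to about 2 mm. A picture is of the moment at which its call begins. calibration takes no time and is no camera call.
- ctrl.hand_in(): hands the job in, once; it reports no verdict.
Trained networks look in the newest picture that a camera, given by its name, has taken for a name from the list of things; names that differ only in an ending like _2 or _b are one class to them, and where a whole thing is asked for, a point or a joint stands for the part that bears it (a point fixed in the world has none). Each returns a list of dicts, best first, with "confidence" (0 to 1); they miss things now and then, are a little off and sometimes report something else, mostly with a low value. They report only what shows in the picture. A call takes as long as a camera call.
- ctrl.find_in(query, camera): "rect" ([left, top, right, bottom] in pixels, round what is visible of it).
The state is a dict: "time_s": time; "q": joint angles; "dq": joint speeds; "joint_efforts": joint torques, N m; "eef_pos": TCP position; "eef_rot": TCP orientation; "wrist_force": force on the tool from outside, world axes, zero at the start; "torque": the same for the moment, N m; "opening": opening from 0.0 (shut) to 1.0 (fully open).
Only numpy, scipy, OpenCV 4.12 (cv2) and the standard library are available. Lean on these libraries where they do the work, as an engineer would, in place of code of your own. Each camera call takes 0.05 s, during which the arm holds its last target.

## Working session

There is one attempt and no reset: what is moved stays moved. The work goes in short steps, Python scripts to look and compute and a shell command to move; the robot and the scene stay as the last step left them, time stands still between calls to the robot, and variables do not carry over. Pictures are saved under pics/ and viewed, and the job is handed in when it is done.

```bash
ls; mkdir -p pics; python3 - <<'E'
from bench import ctrl
import cv2
print(ctrl.get_obs(), ctrl.grip_depth)
for n in("scene","top"):
    p,d=ctrl.camera(n); cv2.imwrite(f"pics/{n}0.png",p)
    c=ctrl.calibration(n); print(n,c)
    for q in ["store","bolt_push_face","catch_pad","lid_ridge","setting_ring","part_tin","sanding_block","card_box"]:
        print(q,[(r["rect"],round(r["confidence"],2)) for r in ctrl.find_in(q,n)[:2]])
E
```

```text
pics
{'time_s': 0.0, 'q': array([-1.45832812e+00,  1.81518613e-01,  1.60801282e+00, -1.47540494e-05,
        1.35377307e+00, -2.06289225e-01]), 'dq': array([ 0.00028097, -0.00167483, -0.00030152, -0.00056588,  0.00080352,
       -0.00018069]), 'joint_efforts': array([-9.71272784e-04, -4.44869900e+01, -3.51342058e+01, -4.12843683e-04,
        9.06792877e-03, -3.62164826e-05]), 'eef_pos': array([ 0.1801529 , -0.54547471,  0.23039442]), 'eef_rot': array([ 0.11161753,  0.69816782,  0.11282713, -0.69812123]), 'wrist_force': array([-0.41813266,  0.3893277 ,  0.01038215]), 'torque': array([-0.00885622,  0.04391573, -0.03078918]), 'opening': 1.0009642603033777} 0.0187
scene {'mtx': array([[458.46785755,   0.        , 316.42671369],
       [  0.        , 458.46785755, 195.55051496],
       [  0.        ,   0.        ,   1.        ]]), 'distortion': array([-0.13406226,  0.        ,  0.        ,  0.        ,  0.        ]), 'R': array([[-0.81365543, -0.5812643 , -0.00983143],
       [-0.26071293,  0.37995781, -0.88750258],
       [ 0.5196091 , -0.71955811, -0.46069786]]), 't': array([0.4490944 ,
[... 689 characters left out ...]
-0.06911065,  0.        ,  0.        ,  0.        ,  0.        ]), 'R': array([[-0.01786538, -0.99981006,  0.0077891 ],
       [-0.99839521,  0.0174203 , -0.05388448],
       [ 0.05373856, -0.00873927, -0.9985168 ]]), 't': array([0.0050077 , 0.52974453, 1.25508422])}
store [([284.9, 168.1, 384.3, 247.4], 0.91)]
bolt_push_face [([356.2, 201.0, 373.6, 232.9], 0.59)]
catch_pad [([338.0, 210.9, 348.3, 238.3], 0.74), ([357.5, 201.0, 369.5, 229.2], 0.7)]
lid_ridge [([336.1, 168.7, 374.4, 208.5], 0.68)]
setting_ring [([302.7, 232.9, 311.6, 244.5], 0.6)]
part_tin [([423.0, 223.6, 452.1, 247.4], 0.76)]
sanding_block [([164.2, 227.4, 193.3, 248.0], 0.8)]
card_box [([447.9, 162.7, 470.9, 180.9], 0.94)]
```

```bash
python3 - <<'E'
import cv2
p=cv2.imread("pics/top0.png");cv2.imwrite("pics/top0c.png",cv2.resize(p[150:265,260:410],None,fx=5,fy=5,interpolation=cv2.INTER_CUBIC))
p=cv2.imread("pics/scene0.png");cv2.imwrite("pics/scene0c.png",cv2.resize(p[155:265,270:420],None,fx=5,fy=5,interpolation=cv2.INTER_CUBIC))
E
```

```text
(no output)
```

View pics/top0.png

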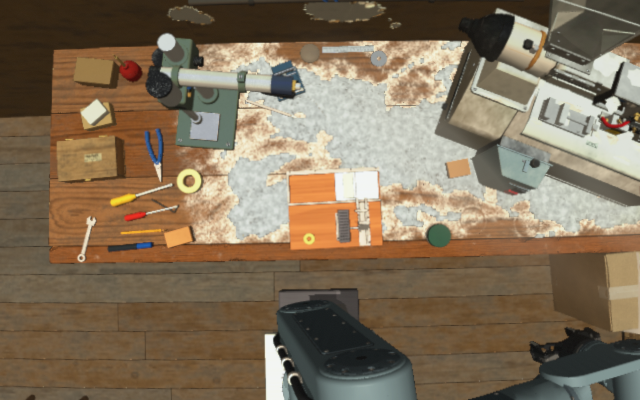

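View pics/scene0.png

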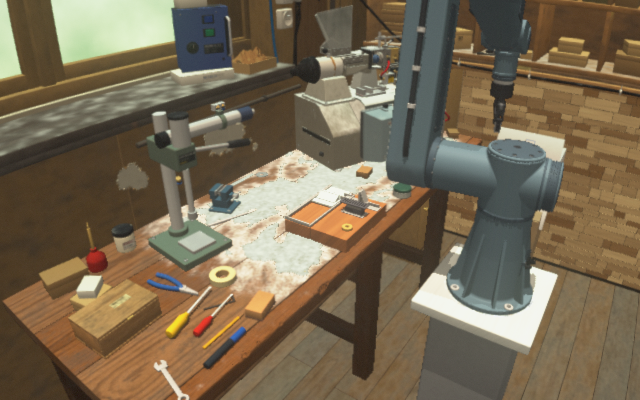

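```bash
sleep 1
```

```text
(no output)
```

View pics/top0c.png

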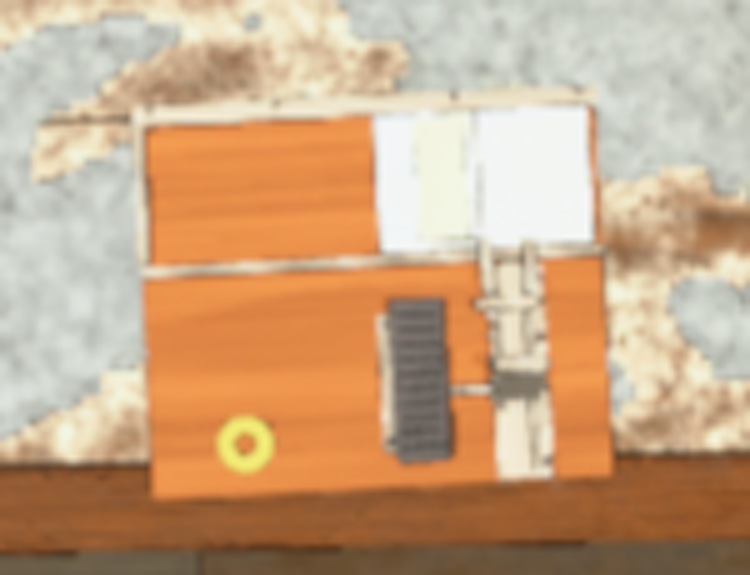

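View pics/scene0c.png

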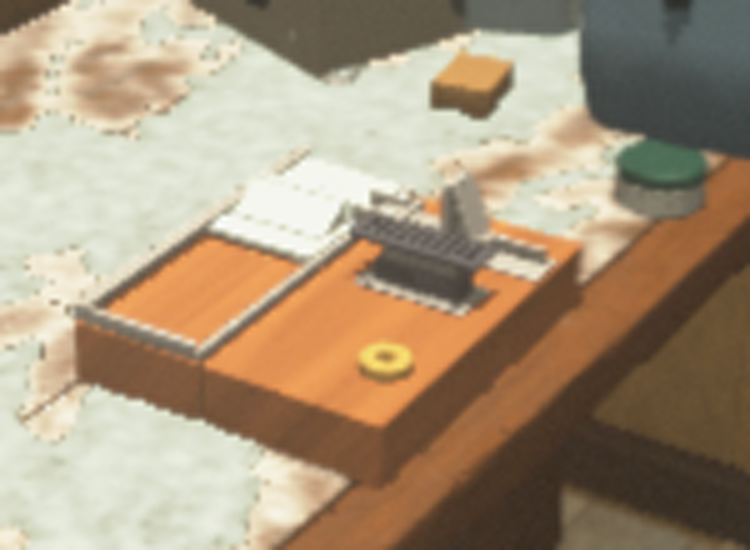

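The top view shows the store, slightly rotated: its front corners are at about (290.6, 249.4) and (382.4, 244.8) px, and the pad spans about (337–351, 209–243). The thumb piece is at about (364, 227) and the ridge at about (348, 185). I'll fit the store's pose to the corners.

```bash
cat > h.py <<'E'
from bench import ctrl
import numpy as np, cv2
from scipy.optimize import least_squares
def proj(P,n):
    c=ctrl.calibration(n); 
    return cv2.projectPoints(np.array(P,float),cv2.Rodrigues(c["R"])[0],c["t"],c["mtx"],c["distortion"])[0][:,0]
def w(S,L):
    x,y,a=S; L=np.atleast_2d(L); R=np.array([[np.cos(a),-np.sin(a),0],[np.sin(a),np.cos(a),0],[0,0,1]])
    return L@R.T+[x,y,0]
def cloud(n,d):
    c=ctrl.calibration(n); H,W=d.shape
    u,v=np.meshgrid(np.arange(W),np.arange(H)); 
    p=cv2.undistortPoints(np.stack([u,v],-1).reshape(-1,1,2).astype(float),c["mtx"],c["distortion"])[:,0].reshape(H,W,2)
    X=np.dstack([p*d[...,None],d]); return (X-c["t"])@c["R"]
E
python3 - <<'E'
from h import *
L=[[-.005,.0-.006,.08],[-.005,-.036,.08],[-.095,-.036,.08],[-.095,-.006,.08],[-.11,.13,.045],[-.11,-.13,.045]]
c=np.array([[387,298],[443,297],[453,461],[397,463],[153,497],[612,474]])/5+[260,150]-0.4
Ls=[[-.11,.13,.045],[.11,.13,.045],[-.11,.13,.0]]
cs=np.array([[382,430],[77,310],[382,485]])/5+[270,155]-0.4
for use in (1,2,3):
    f=lambda S:np.r_[(proj(w(S,L),"top")-c).ravel()*(use&1),(proj(w(S,Ls),"scene")-cs).ravel()*(use>>1)]
    r=least_squares(f,[.45,0,0]); print(use,r.x,np.abs(r.fun).max().round(2)); print(r.fun.round(1))
S=r.x
p,d=ctrl.camera("top"); X=cloud("top",d)
np.save("X.npy",X)
from numpy import cos,sin
Lc=(X-[S[0],S[1],0]); a=S[2]; lx=Lc[...,0]*cos(a)+Lc[...,1]*sin(a); ly=-Lc[...,0]*sin(a)+Lc[...,1]*cos(a)
z=X[...,2]
for nm,m in dict(pad=(abs(ly+.021)<.03)&(abs(lx+.05)<.06)&(z>.073)&(z<.09),thumb=(abs(ly+.075)<.03)&(z>.085)&(abs(lx)<.1),deck=(abs(lx+.05)<.05)&(abs(ly-.07)<.04),ridge=(abs(ly+.05)<.08)&(abs(lx-.06)<.06)&(z>.064)&(z<.08)).items():
    print(nm,m.sum(),[(np.percentile(q[m],[2,50,98])).round(4) for q in(lx,ly,z)] if m.sum() else '')
E
```

```text
1 [ 0.50806816 -0.0468255   0.0303481 ] 0.7
[ 0.2 -0.1 -0.  -0.5 -0.3 -0.2 -0.1 -0.  -0.4  0.4  0.7  0.4 -0.  -0.
 -0.   0.  -0.   0. ]
2 [ 0.50375091 -0.05282301  0.00171697] 1.3
[ 0.   0.   0.   0.   0.   0.   0.   0.   0.   0.   0.   0.  -0.  -1.3
  0.4  0.6 -0.4  0.8]
3 [ 0.50747061 -0.0477849   0.02973113] 1.7
[ 0.6  0.1  0.3 -0.3  0.   0.   0.2  0.2 -0.1  0.6  1.   0.7 -0.4 -1.
 -1.3  1.7 -0.7  1.1]
pad 363 [array([-0.0916, -0.0486, -0.0053]), array([-0.0333, -0.0187, -0.0045]), array([0.075 , 0.0788, 0.0836])]
thumb 52 [array([-0.0513, -0.0453, -0.0397]), array([-0.0857, -0.0719, -0.0586]), array([0.087 , 0.0955, 0.1006])]
deck 2021 [array([-0.0959, -0.0443, -0.0036]), array([0.0332, 0.0559, 0.1069]), array([0.0402, 0.0555, 1.2817])]
ridge 157 [array([0.0037, 0.0581, 0.0959]), array([-0.083 , -0.051 , -0.0366]), array([0.0642, 0.0675, 0.0734])]
```

```bash
cat >> h.py <<'E'
from scipy.spatial.transform import Rotation as Ro
S=(0.5085,-0.0465,0.030)
def st():
    o=ctrl.get_obs(); q=o["eef_rot"]; return o,np.array(o["eef_pos"]),Ro.from_quat([q[1],q[2],q[3],q[0]])
def plan(l,sgn=1,extra=0):
    o,p,R=st(); a=S[2]+extra
    ty=sgn*np.array([-np.sin(a),np.cos(a),0]); tx=np.array([0,0,-1.]); T=Ro.from_matrix(np.c_[tx,ty,np.cross(tx,ty)])
    d=R.inv().apply(w(S,l)[0]-p); rv=(R.inv()*T).as_rotvec()
    a0=S[2];dl=p-[S[0],S[1],0]; lc=[dl[0]*np.cos(a0)+dl[1]*np.sin(a0),-dl[0]*np.sin(a0)+dl[1]*np.cos(a0),dl[2]]
    print("t %.2f"%o["time_s"],"store-frame",np.round(np.array(lc)*1000,1),"cm tool",np.round(d*100,2),"rv",rv.round(3),"F",np.round(o["wrist_force"],1),"op",round(o["opening"],3),"q6 %.2f"%o["q"][5])
E
python3 - <<'E'
from h import *
for s in(1,-1): plan([-.022,-.048,.15],s)
o,p,R=st();print(R.as_matrix().round(3))
X=np.load("X.npy");z=X[...,2]
# ridge face
D=X-[S[0],S[1],0];lx=D[...,0]+.03*D[...,1];ly=D[...,1]-.03*D[...,0]
m=(abs(lx-.06)<.03)&(ly>-.13)&(ly<.0)
b=np.arange(-.13,.0,.004)
for i in b:
    k=m&(ly>=i)&(ly<i+.004)
    if k.sum():print(round(i,3),k.sum(),np.median(z[k]).round(4),end="; ")
E
```

```text
t 0.95 store-frame [-343.1 -489.5  231.3] cm tool [  8.13 -33.17 -43.35] rv [-2.853 -0.     0.   ] F [-0.4  0.2  0.5] op 0.996 q6 -0.21
t 0.95 store-frame [-343.1 -489.5  231.3] cm tool [  8.13 -33.17 -43.35] rv [0.289 0.    0.   ] F [-0.4  0.2  0.5] op 0.996 q6 -0.21
[[-0.     0.313 -0.95 ]
 [ 0.    -0.95  -0.313]
 [-1.    -0.     0.   ]]
-0.13 20 0.0433; -0.126 23 0.0474; -0.122 32 0.052; -0.118 29 0.052; -0.114 29 0.0517; -0.11 32 0.0527; -0.106 30 0.0526; -0.102 35 0.0516; -0.098 30 0.0521; -0.094 32 0.0524; -0.09 30 0.0534; -0.086 30 0.0521; -0.082 30 0.0519; -0.078 30 0.0521; -0.074 31 0.0523; -0.07 29 0.0534; -0.066 32 0.0524; -0.062 16 0.0531; -0.058 33 0.07; -0.054 33 0.0678; -0.05 30 0.0661; -0.046 29 0.0642; -0.042 33 0.0622; -0.038 33 0.0608; -0.034 33 0.0575; -0.03 32 0.0549; -0.026 33 0.0524; -0.022 28 0.053; -0.018 30 0.0529; -0.014 31 0.0521; -0.01 29 0.052; -0.006 32 0.0511; -0.002 16 0.0437;
```

```bash
python3 -m creep '0.47 0 -3.3 -4.3 0 0 0;0.47 0 -3.3 -4.3 0 0 0;0.47 0 -3.3 -4.3 0 0 0;0.47 0 -3.3 -4.3 0 0 0;0.47 0 -3.3 -4.3 0 0 0;0.47 0 -3.3 -4.3 0 0 0;0.47 0 -3.3 -4.3 0 0 0;0.47 0 -3.3 -4.3 0 0 0;0.47 0 -3.3 -4.3 0.145 0 0;0.47 0 0 0 0.145 0 0'
python3 - <<'E'
from h import *
plan([-.022,-.048,.15],-1)
E
```

```text
time_s: 2.2
eef_pos: [0.4633, -0.1318, 0.2326]
eef_rot: [0.008, 0.709, 0.005, -0.705]
wrist_force: [-0.9, -0.8, 0.1]
opening: 0.468
t 2.20 store-frame [-47.7 -83.9 232.6] cm tool [ 8.26 -3.66 -2.48] rv [-0.012 -0.005 -0.004] F [-0.9 -0.8  0.1] op 0.468 q6 1.03
```

```bash
python3 -m creep '0.47 2.7 -3.66 -2.48 -0.012 -0.005 -0.004;0.47 4 0 0 0 0 0;0.47 1.5 0 0 0 0 0;0.47 0 0 0 0 0 0'
python3 - <<'E'
from h import *
plan([-.022,-.048,.10],-1)
plan([-.022,-.048,.10],-1)
for n in("top","scene"):
    p,d=ctrl.camera(n); 
    p=p[155:265,270:420] if n=="scene" else p[150:265,260:410]
    cv2.imwrite(f"pics/{n}1.png",cv2.resize(p,None,fx=5,fy=5,interpolation=cv2.INTER_CUBIC))
E
```

```text
time_s: 2.7
eef_pos: [0.4904, -0.0933, 0.1506]
eef_rot: [0.012, 0.708, 0.01, -0.706]
wrist_force: [0.1, -0.3, 0.6]
opening: 0.469
t 2.70 store-frame [-19.5 -46.3 150.6] cm tool [5.06 0.16 0.27] rv [ 0.001 -0.004 -0.003] F [ 0.1 -0.3  0.6] op 0.469 q6 1.11
t 2.70 store-frame [-19.5 -46.3 150.6] cm tool [5.06 0.16 0.27] rv [ 0.001 -0.004 -0.003] F [ 0.1 -0.3  0.6] op 0.469 q6 1.11
```

View pics/top1.png

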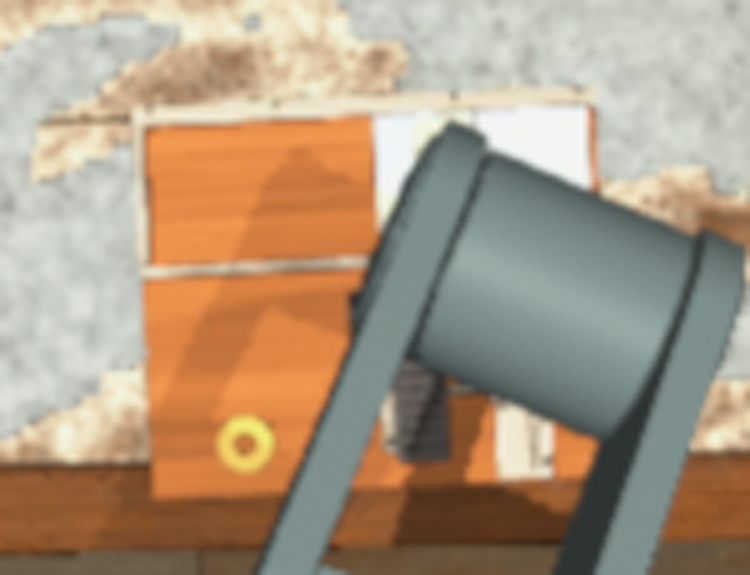

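View pics/scene1.png

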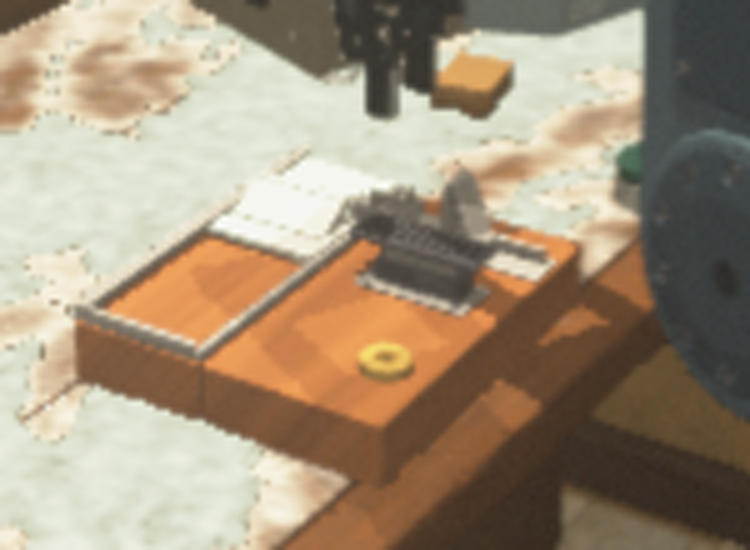

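The scene picture shows both fingertips hanging behind the pad and thumb piece. The left tip is at crop (380,112), px (346,177.4), and the right tip at about crop (420,92). I'll check these against the predicted spacing.

```bash
python3 - <<'E'
from h import *
for z in(.14,.146,.151):
  P=w(S,[[-.0195+dx,-.0463+sy,z] for sy in(.0195,.034,-.0195,-.034) for dx in(-.011,.011)])
  print(z,((proj(P,"scene")-[270,155])*5+2).round(0).tolist())
E
```

```text
0.14 [[399.0, 139.0], [368.0, 131.0], [387.0, 148.0], [356.0, 140.0], [430.0, 117.0], [400.0, 109.0], [442.0, 108.0], [411.0, 100.0]]
0.146 [[399.0, 131.0], [369.0, 122.0], [387.0, 139.0], [356.0, 131.0], [431.0, 108.0], [400.0, 100.0], [442.0, 100.0], [412.0, 92.0]]
0.151 [[400.0, 123.0], [369.0, 115.0], [388.0, 132.0], [356.0, 123.0], [431.0, 101.0], [400.0, 93.0], [442.0, 93.0], [412.0, 85.0]]
```

```bash
python3 -m creep '0.5 3 0.16 0.25 0 -0.004 -0.003;0.5 2 0 0 0 0 0;0.5 1 0 0 0 0 0;0.5 0 0 0 0 0 0'
python3 - <<'E'
from h import *
plan([-.022,-.048,.08],-1)
E
```

```text
time_s: 3.3
eef_pos: [0.4935, -0.0996, 0.0973]
eef_rot: [0.012, 0.712, 0.008, -0.702]
wrist_force: [0.2, -0.5, 0.3]
opening: 0.498
t 3.30 store-frame [-16.6 -52.6  97.3] cm tool [ 1.72 -0.47  0.57] rv [-0.003 -0.013 -0.006] F [ 0.2 -0.5  0.3] op 0.498 q6 1.11
```

```bash
python3 -m creep '0.5 0.7 -0.4 0.5 0 -0.012 -0.005;0.5 0 0 0 0 0 0;0.5 0 0 0 0 0 0'
python3 - <<'E'
from h import *
plan([-.022,-.048,.08],-1)
E
```

```text
time_s: 3.68
eef_pos: [0.4896, -0.0963, 0.092]
eef_rot: [0.011, 0.708, 0.009, -0.706]
wrist_force: [-0.2, -0.4, 0.3]
opening: 0.502
t 3.67 store-frame [-20.4 -49.2  92. ] cm tool [ 1.2  -0.12  0.17] rv [-0.003 -0.004 -0.002] F [-0.2 -0.4  0.3] op 0.502 q6 1.11
```

```bash
for i in 1; do python3 -m creep '0.5 0.4 -0.1 0.1 0 0 0;0.5 0.4 0 0 0 -0.003 -0.002;0.5 0.3 0 0 0 0 0'; done
python3 - <<'E'
from h import *
plan([-.022,-.048,.07],-1)
E
```

```text
time_s: 4.05
eef_pos: [0.489, -0.0953, 0.0808]
eef_rot: [0.01, 0.708, 0.009, -0.707]
wrist_force: [-0.0, 0.7, -0.4]
opening: 0.501
t 4.05 store-frame [-21.  -48.2  80.8] cm tool [ 1.08 -0.02  0.1 ] rv [-0.002 -0.001 -0.001] F [-0.   0.7 -0.4] op 0.501 q6 1.11
```

```bash
python3 -m creep '0.5 0.3 0 0 0 0 0;0.5 0.2 0 0 0 0 0;0.5 0 0 0 0 0 0'; python3 -m creep '0.5 0.2 0 0 0 0 0;0.5 0 0 0 0 0 0';
python3 - <<'E'
from h import *
plan([-.022,-.048,.07],-1)
E
```

```text
time_s: 4.42
eef_pos: [0.4889, -0.0953, 0.0755]
eef_rot: [0.01, 0.707, 0.01, -0.707]
wrist_force: [-0.6, 0.1, 3.8]
opening: 0.502
time_s: 4.68
eef_pos: [0.489, -0.0953, 0.0738]
eef_rot: [0.01, 0.707, 0.01, -0.707]
wrist_force: [-1.9, 1.1, 4.4]
opening: 0.5
t 4.67 store-frame [-21.  -48.2  73.8] cm tool [ 0.38 -0.02  0.1 ] rv [-0.002 -0.001 -0.001] F [-1.9  1.1  4.4] op 0.5 q6 1.11
```

```bash
python3 -m creep '0.5 0.3 0 0 0 0 0;0.5 0.2 0 0 0 0 0;0.5 0 0 0 0 0 0;0.5 0 0 0 0 0 0'; 
python3 - <<'E'
from h import *
plan([-.022,-.048,.07],-1)
E
```

```text
time_s: 5.18
eef_pos: [0.489, -0.0953, 0.0692]
eef_rot: [0.01, 0.707, 0.01, -0.707]
wrist_force: [-2.8, 1.1, 6.4]
opening: 0.497
t 5.17 store-frame [-20.9 -48.2  69.2] cm tool [-0.08 -0.02  0.11] rv [-0.002 -0.001 -0.001] F [-2.8  1.1  6.4] op 0.497 q6 1.11
```

```bash
python3 -m creep '0.5 0.05 0 0.3 0 0 0;0.5 0 0 0.3 0 0 0;0.5 0 0 0 0 0 0'; 
python3 - <<'E'
from h import *
plan([-.065,-.048,.0685],-1)
p,d=ctrl.camera("scene");p=p[155:265,270:420]
cv2.imwrite(f"pics/scene2.png",cv2.resize(p,None,fx=5,fy=5,interpolation=cv2.INTER_CUBIC))
E
```

```text
time_s: 5.55
eef_pos: [0.4876, -0.096, 0.0711]
eef_rot: [0.01, 0.711, 0.009, -0.703]
wrist_force: [-3.3, 0.6, 6.3]
opening: 0.501
t 5.55 store-frame [-22.4 -48.9  71.1] cm tool [ 0.22 -0.07  4.26] rv [-0.003 -0.011 -0.002] F [-3.3  0.6  6.3] op 0.501 q6 1.11
```

View pics/scene2.png

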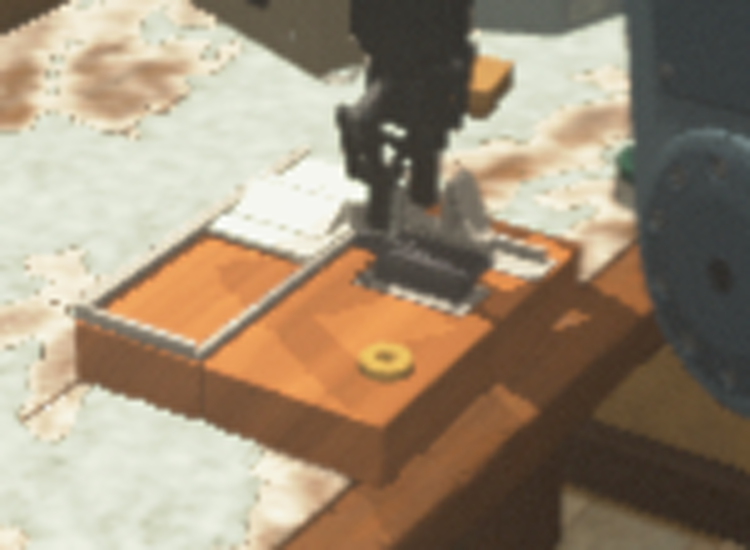

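The pad is visibly down under the left finger, and the right finger stands behind the thumb piece with a gap. The last move mostly stuck and tilted slightly, so I'll correct that with some holding-down.

```bash
python3 -m creep '0.5 0.2 -0.05 0.1 0 -0.01 0;0.5 0 0 0 0 0 0;0.5 0 0 0 0 0 0'; 
python3 - <<'E'
from h import *
plan([-.065,-.048,.0685],-1)
E
```

```text
time_s: 5.98
eef_pos: [0.4875, -0.096, 0.07]
eef_rot: [0.011, 0.708, 0.008, -0.706]
wrist_force: [-2.9, 0.9, 6.7]
opening: 0.499
t 5.97 store-frame [-22.4 -48.9  70. ] cm tool [ 0.14 -0.08  4.26] rv [-0.003 -0.003 -0.003] F [-2.9  0.9  6.7] op 0.499 q6 1.11
```

```bash
python3 -m creep '0.5 0.1 -0.05 0.4 0 0 0;0.5 0.1 0 0 0 -0.003 0'; python3 - <<'E'
from h import *
plan([-.065,-.048,.0685],-1)
E
python3 -m creep '0.5 0 0 0 0 0 0';python3 - <<'E'
from h import *
plan([-.065,-.048,.0685],-1)
E
```

```text
time_s: 6.22
eef_pos: [0.4859, -0.0963, 0.0694]
eef_rot: [0.011, 0.709, 0.007, -0.705]
wrist_force: [-3.9, 1.0, 6.9]
opening: 0.499
t 6.22 store-frame [-24.1 -49.1  69.4] cm tool [ 0.07 -0.1   4.09] rv [-0.004 -0.005 -0.005] F [-3.9  1.   6.9] op 0.499 q6 1.11
time_s: 6.35
eef_pos: [0.4859, -0.0963, 0.0695]
eef_rot: [0.011, 0.709, 0.008, -0.705]
wrist_force: [-2.8, 1.2, 6.7]
opening: 0.499
t 6.35 store-frame [-24.1 -49.1  69.5] cm tool [ 0.08 -0.1   4.09] rv [-0.004 -0.005 -0.005] F [-2.8  1.2  6.7] op 0.499 q6 1.11
```

```bash
python3 -m creep '0.5 0.2 -0.1 0.3 0 0 0;0.5 0.15 0 0.5 0 -0.003 0;0.5 0.1 0 0.3 0 -0.003 0'; python3 - <<'E'
from h import *
plan([-.065,-.048,.0680],-1)
E
```

```text
time_s: 6.72
eef_pos: [0.4827, -0.0974, 0.0689]
eef_rot: [0.011, 0.713, 0.005, -0.701]
wrist_force: [3.3, 3.4, 6.9]
opening: 0.502
t 6.72 store-frame [-27.3 -50.1  68.9] cm tool [ 0.02 -0.19  3.77] rv [-0.006 -0.017 -0.009] F [3.3 3.4 6.9] op 0.502 q6 1.11
```

```bash
python3 -m creep '0.5 0.15 -0.2 0.5 -0.006 -0.015 -0.008;0.5 0.1 -0.1 0.5 0 -0.005 0'; python3 - <<'E'
from h import *
plan([-.065,-.048,.0680],-1)
E
```

```text
time_s: 6.98
eef_pos: [0.4791, -0.097, 0.0696]
eef_rot: [0.012, 0.711, 0.008, -0.703]
wrist_force: [6.2, 1.3, 4.7]
opening: 0.499
t 6.97 store-frame [-30.9 -49.6  69.6] cm tool [ 0.12 -0.16  3.41] rv [-0.002 -0.011 -0.006] F [6.2 1.3 4.7] op 0.499 q6 1.10
```

```bash
python3 -m creep '0.5 0.25 -0.15 0.4 0 -0.01 -0.005;0.5 0.2 -0.05 0.5 0 -0.005 0'; python3 - <<'E'
from h import *
plan([-.065,-.048,.0680],-1)
E
```

```text
time_s: 7.22
eef_pos: [0.4777, -0.0975, 0.069]
eef_rot: [0.011, 0.712, 0.007, -0.702]
wrist_force: [5.8, 3.2, 6.2]
opening: 0.5
t 7.22 store-frame [-32.3 -50.   69. ] cm tool [ 0.06 -0.19  3.27] rv [-0.004 -0.013 -0.006] F [5.8 3.2 6.2] op 0.5 q6 1.10
```

```bash
python3 -m creep '0.5 0.2 -0.1 0.8 0 -0.01 -0.005;0.5 0.2 -0.1 0.8 0 -0.01 0'; python3 - <<'E'
from h import *
plan([-.065,-.048,.0680],-1)
E
```

```text
time_s: 7.48
eef_pos: [0.4697, -0.0979, 0.0689]
eef_rot: [0.011, 0.711, 0.007, -0.703]
wrist_force: [8.0, 1.0, 7.4]
opening: 0.499
t 7.47 store-frame [-40.3 -50.2  68.9] cm tool [ 0.06 -0.21  2.47] rv [-0.005 -0.01  -0.006] F [8.  1.  7.4] op 0.499 q6 1.09
```

```bash
python3 -m creep '0.5 0.2 -0.15 0.8 0 -0.01 -0.005;0.5 0.2 -0.1 0.8 0 -0.01 0'; python3 - <<'E'
from h import *
plan([-.067,-.048,.0680],-1)
E
```

```text
time_s: 7.72
eef_pos: [0.4617, -0.0982, 0.0689]
eef_rot: [0.01, 0.71, 0.006, -0.704]
wrist_force: [6.2, 2.0, 6.8]
opening: 0.497
t 7.72 store-frame [-48.3 -50.3  68.9] cm tool [ 0.07 -0.22  1.87] rv [-0.007 -0.008 -0.007] F [6.2 2.  6.8] op 0.497 q6 1.09
```

```bash
python3 -m creep '0.5 0.2 -0.2 0.8 0 -0.01 -0.005;0.5 0.2 -0.1 0.8 0 -0.01 0'; python3 - <<'E'
from h import *
plan([-.067,-.048,.0680],-1)
E
```

```text
time_s: 7.98
eef_pos: [0.4537, -0.0985, 0.0688]
eef_rot: [0.01, 0.709, 0.005, -0.705]
wrist_force: [8.1, 2.3, 7.6]
opening: 0.501
t 7.97 store-frame [-56.3 -50.3  68.8] cm tool [ 0.07 -0.22  1.07] rv [-0.009 -0.006 -0.008] F [8.1 2.3 7.6] op 0.501 q6 1.09
```

```bash
python3 -m creep '0.5 0.2 -0.1 0.8 0.004 -0.005 -0.005'; python3 -m creep '0.5 0.2 -0.1 0.8 0.004 -0.005 -0.004';python3 -m creep '0.5 0.2 0 0.7 0.004 -0.005 -0.004'; python3 - <<'E'
from h import *
plan([-.067,-.048,.0680],-1)
E
```

```text
time_s: 8.1
eef_pos: [0.4497, -0.0988, 0.0688]
eef_rot: [0.007, 0.711, 0.004, -0.703]
wrist_force: [7.2, 1.3, 7.4]
opening: 0.499
time_s: 8.22
eef_pos: [0.4457, -0.0991, 0.0688]
eef_rot: [0.005, 0.712, 0.002, -0.702]
wrist_force: [5.9, 2.9, 7.1]
opening: 0.499
time_s: 8.35
eef_pos: [0.4441, -0.0996, 0.069]
eef_rot: [0.002, 0.715, 0.001, -0.699]
wrist_force: [23.0, 12.3, 0.5]
opening: 0.5
t 8.35 store-frame [-66.  -51.1  69. ] cm tool [ 0.09 -0.31  0.11] rv [-0.025 -0.022 -0.001] F [23.  12.3  0.5] op 0.5 q6 1.07
```

```bash
python3 -m creep '0.5 0.15 0 -0.1 0 0 0;0.5 0.1 0 0 0 0 0'; python3 - <<'E'
from h import *
plan([-.067,-.048,.0680],-1)
p,d=ctrl.camera("scene");p=p[155:265,270:420]
cv2.imwrite(f"pics/scene3.png",cv2.resize(p,None,fx=5,fy=5,interpolation=cv2.INTER_CUBIC))
E
```

```text
time_s: 8.6
eef_pos: [0.4458, -0.0996, 0.0679]
eef_rot: [0.002, 0.715, 0.002, -0.699]
wrist_force: [-6.9, 0.7, 16.5]
opening: 0.499
t 8.60 store-frame [-64.3 -51.2  67.9] cm tool [-0.02 -0.31  0.28] rv [-0.024 -0.023 -0.002] F [-6.9  0.7 16.5] op 0.499 q6 1.07
```

View pics/scene3.png

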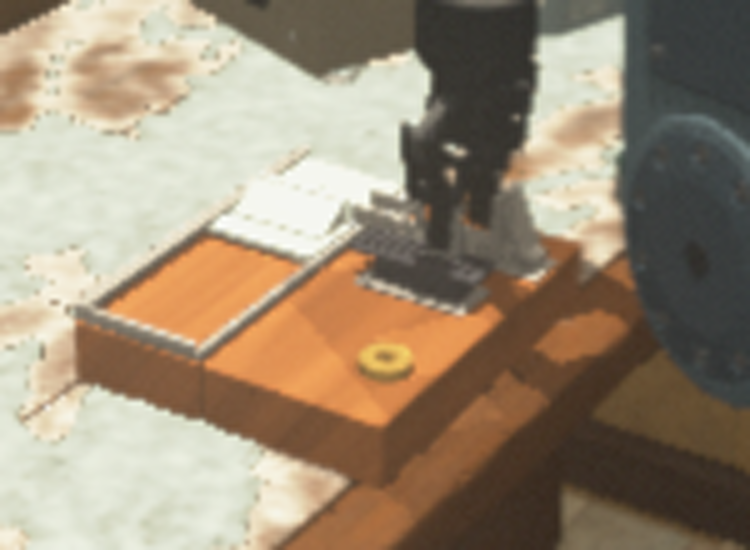

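The thumb piece is now at the front end, at about crop (520,230), and the pad is pressed fully down. The 16.5 N upward force means it is on the bottom stop. Next I release by lifting straight up.

```bash
python3 -m creep '0.5 -1 0 -0.1 0 0 0;0.5 -2 0 0 0 0 0;0.5 -5 0 0 0 0 0;0 -2 0 0 0 0 0;0 0 0 0 0 0 0'; python3 - <<'E'
from h import *
plan([.055,-.085,.13],-1)
p,d=ctrl.camera("scene");p=p[155:265,270:420]
cv2.imwrite(f"pics/scene4.png",cv2.resize(p,None,fx=5,fy=5,interpolation=cv2.INTER_CUBIC))
E
```

```text
time_s: 9.28
eef_pos: [0.4443, -0.0996, 0.1695]
eef_rot: [0.002, 0.715, 0.001, -0.699]
wrist_force: [0.2, 0.2, -0.7]
opening: 0.081
t 9.28 store-frame [-65.8 -51.1 169.5] cm tool [  4.23   3.08 -12.06] rv [-0.024 -0.023 -0.002] F [ 0.2  0.2 -0.7] op 0.081 q6 1.07
```

View pics/scene4.png

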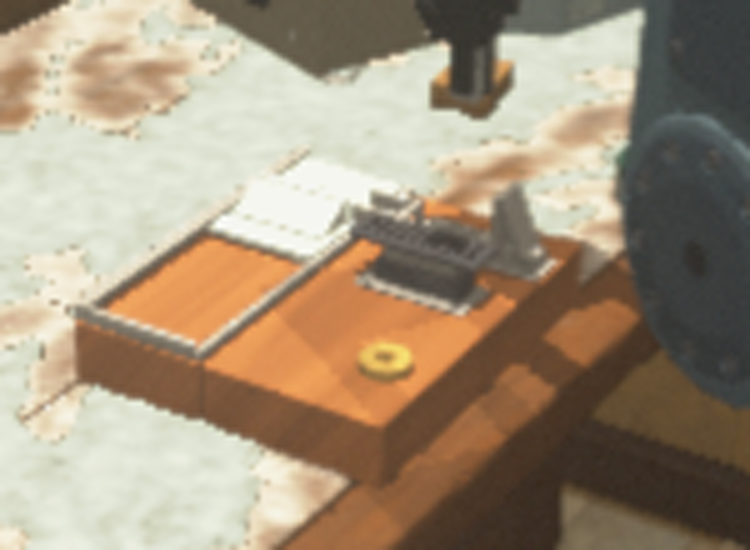

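The catch is up, the bolt is back at about crop (520,230), and the lid is still shut. Next is the lid ridge.

```bash
python3 -m creep '0 1 1 -4 -0.024 -0.023 -0.002;0 1 1 -4 0 0 0;0 1 1 -4 0 0 0;0 0.8 0 0 0 0 0;0 0 0 0 0 0 0'; python3 - <<'E'
from h import *
plan([.055,-.087,.059],-1)
E
```

```text
time_s: 9.95
eef_pos: [0.5629, -0.1254, 0.1206]
eef_rot: [-0.008, -0.702, -0.012, 0.712]
wrist_force: [-0.4, -0.0, 0.2]
opening: -0.003
t 9.95 store-frame [ 52.  -80.5 120.6] cm tool [ 6.15  0.69 -0.38] rv [-0.     0.013  0.006] F [-0.4 -0.   0.2] op -0.003 q6 1.12
```

```bash
python3 -m creep '0 2.5 0.69 -0.3 0 0.013 0.006;0 1.5 0 0 0 0 0;0 0 0 0 0 0 0'; python3 - <<'E'
from h import *
plan([.055,-.087,.060],-1)
E
```

```text
time_s: 10.32
eef_pos: [0.5632, -0.1311, 0.0792]
eef_rot: [-0.01, -0.707, -0.011, 0.708]
wrist_force: [-0.0, 0.3, -0.3]
opening: 0.002
t 10.32 store-frame [ 52.1 -86.2  79.2] cm tool [ 1.92  0.08 -0.29] rv [-0.     0.001  0.001] F [-0.   0.3 -0.3] op 0.002 q6 1.11
```

```bash
python3 -m creep '0 1.2 0.1 -0.25 0 0 0;0 0.7 0 0 0 0 0;0 0 0 0 0 0 0'; python3 - <<'E'
from h import *
plan([.055,-.087,.059],-1)
p,d=ctrl.camera("scene");p=p[155:265,270:420]
cv2.imwrite(f"pics/scene5.png",cv2.resize(p,None,fx=5,fy=5,interpolation=cv2.INTER_CUBIC))
E
```

```text
time_s: 10.7
eef_pos: [0.5666, -0.1321, 0.0608]
eef_rot: [0.011, 0.707, 0.01, -0.707]
wrist_force: [1.2, 1.1, -0.1]
opening: 0.001
t 10.70 store-frame [ 55.5 -87.3  60.8] cm tool [ 0.18 -0.03  0.05] rv [-0.    -0.001 -0.   ] F [ 1.2  1.1 -0.1] op 0.001 q6 1.11
```

View pics/scene5.png

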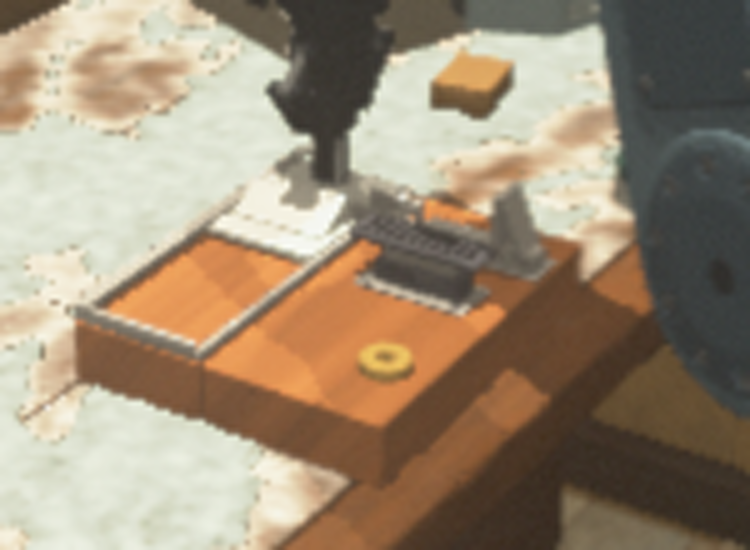

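The shut fingers stand on the -y side of the ridge at about crop (330,180), just above the lid. Now I push towards the store's +y.

```bash
python3 -m creep '0 0.1 -1 0 0 0 0;0 0 -0.8 0 0 0 0;0 0 -0.8 0 0 0 0;0 0 -0.8 0 0 0 0'; python3 - <<'E'
from h import *
plan([.055,.027,.060],-1)
E
```

```text
time_s: 11.25
eef_pos: [0.5663, -0.097, 0.061]
eef_rot: [0.011, 0.708, 0.01, -0.706]
wrist_force: [-0.2, -1.9, -0.1]
opening: 0.001
t 11.25 store-frame [ 56.2 -52.2  61. ] cm tool [ 0.08 -7.92  0.13] rv [-0.    -0.003 -0.002] F [-0.2 -1.9 -0.1] op 0.001 q6 1.17
```

```bash
python3 -m creep '0 0.05 -1 0.05 0 -0.003 0;0 0.05 -1 0.05 0 0 0;0 0 -1 0.05 0 0 0;0 0 -1 0 0 0 0;0 0 -1 0 0 0 0'; python3 - <<'E'
from h import *
plan([.055,.027,.060],-1)
E
```

```text
time_s: 11.88
eef_pos: [0.5644, -0.0439, 0.0609]
eef_rot: [0.012, 0.708, 0.009, -0.706]
wrist_force: [0.8, -1.8, 0.2]
opening: -0.005
t 11.88 store-frame [56.   1.  60.9] cm tool [ 0.08 -2.6   0.1 ] rv [-0.    -0.003 -0.004] F [ 0.8 -1.8  0.2] op -0.005 q6 1.26
```

```bash
python3 -m creep '0 0 -1 0.05 0 0 0;0 0 -0.8 0.05 0 0 0;0 0 -0.6 0 0 0 0'; python3 -m creep '0 0 -0.6 0 0 0 0'; python3 -m creep '0 0 -0.6 0 0 0 0'; python3 - <<'E'
from h import *
plan([.055,.027,.060],-1)
E
```

```text
time_s: 12.25
eef_pos: [0.563, -0.018, 0.0609]
eef_rot: [0.012, 0.708, 0.009, -0.706]
wrist_force: [2.3, -10.6, 0.5]
opening: -0.0
time_s: 12.38
eef_pos: [0.5632, -0.0168, 0.0612]
eef_rot: [0.016, 0.708, 0.007, -0.706]
wrist_force: [0.2, -37.8, -4.6]
opening: 0.0
time_s: 12.5
eef_pos: [0.5633, -0.0172, 0.0613]
eef_rot: [0.021, 0.708, 0.003, -0.706]
wrist_force: [-2.7, -31.5, -3.6]
opening: -0.0
t 12.50 store-frame [55.6 27.6 61.3] cm tool [0.13 0.06 0.06] rv [ 0.003 -0.003 -0.025] F [ -2.7 -31.5  -3.6] op -0.0 q6 1.32
```

End stop reached at +27.6 mm, as predicted. I'll back off, lift and check.

```bash
python3 -m creep '0 0 0.6 0 0 0 0;0 0 0.6 0 0 0 0;0 -3 0 0 0 0 0;0 -5 0 0 0 0 0;0 -5 0 0 0 0 0;0 0 5 0 0 0 0;0 0 5 0 0 0 0;0 0 5 0 0 0 0;0 0 5 0 0 0 0;0 0 0 0 0 0 0'; python3 - <<'E'
from h import *
plan([.055,-.2,.2],-1)
for n in("top","scene"):
    p,d=ctrl.camera(n); 
    p=p[155:265,270:420] if n=="scene" else p[150:265,260:410]
    cv2.imwrite(f"pics/{n}6.png",cv2.resize(p,None,fx=5,fy=5,interpolation=cv2.INTER_CUBIC))
    for q in ["setting_ring","part_tin","sanding_block","card_box","lid_ridge"]:
        print(q,[(r["rect"],round(r["confidence"],2)) for r in ctrl.find_in(q,n)[:1]])
    X=cloud(n,d);z=X[...,2];D=X-[S[0],S[1],0];lx=D[...,0]+.03*D[...,1];ly=D[...,1]-.03*D[...,0]
    for nm,m in dict(ridge=(abs(lx-.06)<.025)&(abs(ly-.05)<.08)&(z>.064)&(z<.08),pad=(abs(lx+.05)<.035)&(abs(ly+.021)<.009)&(z<.1),thumb=(abs(ly+.075)<.012)&(z>.09)&(z<.11)&(abs(lx+.06)<.06)).items(): print(nm,m.sum(),[np.percentile(v[m],[2,50,98]).round(3) for v in(lx,ly,z)] if m.sum() else'')
E
```

```text
time_s: 13.75
eef_pos: [0.5674, -0.2259, 0.1966]
eef_rot: [-0.019, -0.705, -0.008, 0.708]
wrist_force: [-0.2, 0.7, -0.5]
opening: -0.001
t 13.75 store-frame [  53.4 -181.1  196.6] cm tool [-0.31  1.9  -0.14] rv [ 0.008  0.005 -0.015] F [-0.2  0.7 -0.5] op -0.001 q6 0.97
setting_ring [([287.0, 169.0, 378.8, 248.7], 0.74)]
part_tin []
sanding_block [([163.3, 224.9, 194.6, 246.1], 0.57)]
card_box []
lid_ridge [([298.5, 170.1, 341.0, 210.7], 0.9)]
ridge 97 [array([0.036, 0.061, 0.084]), array([0.042, 0.049, 0.058]), array([0.064, 0.068, 0.074])]
pad 171 [array([-0.084, -0.05 , -0.017]), array([-0.03 , -0.021, -0.012]), array([0.074, 0.079, 0.085])]
thumb 15 [array([-0.087, -0.082, -0.076]), array([-0.076, -0.069, -0.064]), array([0.091, 0.095, 0.102])]
setting_ring [([341.6, 219.5, 353.9, 230.2], 0.42)]
part_tin []
sanding_block [([241.6, 288.9, 276.3, 324.6], 0.91)]
card_box [([358.3, 163.6, 372.8, 181.3], 0.57)]
lid_ridge [([291.8, 196.7, 337.6, 219.8], 0.71)]
ridge 70 [array([0.036, 0.061, 0.084]), array([0.039, 0.049, 0.06 ]), array([0.064, 0.068, 0.074])]
pad 193 [array([-0.085, -0.053, -0.017]), array([-0.029, -0.017, -0.012]), array([-0.808,  0.063,  0.083])]
thumb 23 [array([-0.091, -0.087, -0.078]), array([-0.087, -0.073, -0.064]), array([0.09 , 0.096, 0.102])]
```

View pics/top6.png

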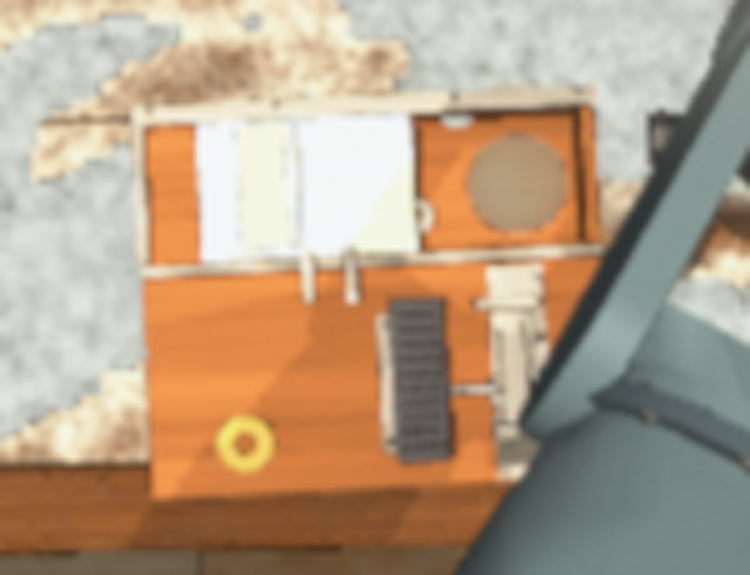

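View pics/scene6.png

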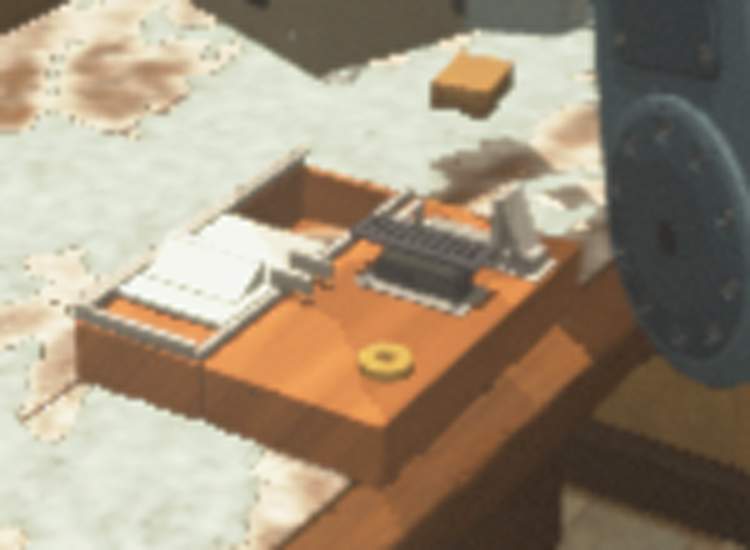

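The lid is open: its ridge face is now at about y = +41 mm, having started at -59. The lens shows in the well, the ring has not moved, the pad is at about 79 mm and the bolt is back.

```bash
python3 -c "
from bench import ctrl
print(ctrl.hand_in())"
```

```text
the job is handed in; nothing more can be done
None
```

The lens store is unlocked and open, and I handed the job in at about 14 s; no verdict was reported.

I held the catch down about 7 mm with the left fingertip and pushed the bolt back with the right one until it hit its end stop. I then lifted off, so the catch sprang up and locked the bolt. With the fingers shut, I pushed the lid's ridge to its end stop and withdrew.

**Last checks, from pictures and depth:**
- **Lid:** the ridge face moved from about -59 to +41 mm, so the lid is about 100 mm open.
- **Catch:** the pad's top is back at about 79 mm, so the catch is up.
- **Bolt:** the thumb piece is about 36 mm back.
- **Loose things:** the setting ring, card box and sanding block look where they were, and the lens lies in the well.
- **Robot:** it is clear of everything, with the wrist force near zero.

**Could not confirm:**
- **Part tin:** the arm hid it from both cameras at the end. The gripper never came near it.
- **Lens blank and steel bush:** they were under the lid at the start, so I had no starting position to compare. Only the lens was clearly visible afterwards.
- **Setting ring in the top view:** the network's box there was plainly wrong (it framed the whole store), so I judged the ring by eye and from the scene camera.

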